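# Hold a punch over the crack tester

### The arm

A 6-joint arm with a two-finger parallel gripper is mounted at the origin on a cart in front of the work surface, level with it; the furniture and walls round the work are solid. World frame = base frame: x ahead of the robot, y to its left, z up, the work surface at z = 0. Lengths are in mm, angles in rad, forces in N, time in s.
With the tool pointing down it reaches from about 350 to 975 mm from the base axis. Payload 7.1 kg.
Tool frame: the origin (TCP) lies at the very end of the fingers, on their centre line; the grasp point (between the pads) lies 19 mm behind it (ctrl.tcp_to_grasp is the distance from the TCP to the grasp point, in mm); z points along the fingers, x is the direction in which the jaws open and shut, and the axes are right-handed (so a half turn about z gives the same grasp; the last joint's range is limited). The gripper opens to 88 mm and grips with 3 to 60 N. Pads are 20 mm wide; open, the fingers measure 115 mm over their backs; the gripper's body (75 mm by 178 mm) begins 61 mm behind the grasp point.
Start: joints at [-1.216, 0.423, 1.63, -0, 1.089, -0.019], TCP at [228.238, -581.818, 222.675] pointing down, gripper open.
Joint ranges: [-3, 3], [-0.9, 2.11], [0.09, 2.58], [-1.31, 4.45], [0.11, 2.69], [-2.54, 2.54]. Speed limits (rad/s): [2.39, 2.39, 3.01, 3.14, 3.14, 3.14].

### API

Orientations are given as a rotation vector (axis times angle).
In Python, from workcell import get_obs, viewer, ctrl, masks_of gives the robot as it stands. The module is installed in compiled form; this text tells all that it offers.
- The arm moves only by the shell command python3 -m inch 'ROWS'. ROWS is JSON, a list of rows, each an object of numbers: "tx", "ty", "tz": the shift along the tool's x, y, z in cm; "ax", "ay", "az": the turn, a rotation vector about the tool's x, y, z in degrees; "jaw": the opening, from 0 (shut) to 1 (fully open). In form: [{"tx": .., "ty": .., "tz": .., "ax": .., "ay": .., "az": .., "jaw": ..}, ...]. A call has 1 to 12 rows; each row shifts and turns the commanded pose from where the row before left it, along the tool's axes as they then stand; what a row does not reach is not made up. A row lasts 1/8 s, in which the tool goes at most 62.5 mm and 10.7 degrees, less where a joint would pass 70% of its speed; a pose out of reach is approached as far as the arm can. A call is refused whole if a number of a shift passes 6.25 or a number of a turn 10.7, either way. A call with a gripper value outside its range is refused whole. The fingers move at their own pace and stop on an object; the grip force is fixed at half the most. Time passes only in rows, so rows that do not move let the fingers close. It gives the time, the measured TCP pose, the force and the opening at its end, in the units of the state.
- get_obs(): the state, without advancing time (a new reading comes with each control period).
- viewer.get_image(name): name is "scene" or "side" or "wrist"; returns (picture, depth): 400x640x3 uint8, red, green, blue; 400x640 float32, mm along the optical axis (not along the pixel's ray), 0 where there is no reading.
- viewer.get_calibration(name): a dict with "fx", "fy", "cx", "cy" (pixels), "distortion" ([k1, k2, p1, p2, k3] as OpenCV has them; the pictures are not rectified), "rvec" (rotation vector, rad) and "tvec" (3), from world to camera coordinates, as OpenCV has them. Camera axes: x right, y down, z forward; pixel columns grow to the right and rows downward; lengths in mm; the calibration is good to about 2 mm. A picture is of the moment at which its call begins: read the wrist's pose just before it. get_calibration takes no time and is no camera call; for the wrist camera it gives the pose at the moment of the call.
- ctrl.close_job(): hands the job in, once; it reports no verdict.
Trained networks look in the newest picture that a camera, given by its name, has taken for a name from the list of things; names that differ only in an ending like _2 or _b are one class to them, and where a whole thing is asked for, a point or a joint stands for the part that bears it (a point fixed in the world has none). Each returns a list of dicts, best first, with "score" (0 to 1); they miss things now and then, are a little off and sometimes report something else, mostly with a low value. They report only what shows in the picture. A call takes as long as a camera call. They do not tell look-alikes from the thing itself.
- masks_of(camera, thing): "pixels" (400x640 bool, what is visible of it) and "location" ([column, row] in pixels, amid what is visible of it).
The state is a dict: "t": time; "qpos": joint angles; "qvel": joint speeds; "joint_torque": joint torques, N m; "ee_pos": TCP position; "orientation": TCP orientation; "ft_force": force on the tool from outside, world axes, zero at the start; "moment": the same for the moment, N m; "width": finger opening in mm.
Only numpy, scipy, OpenCV 4.12 (cv2) and the standard library are available. Lean on these libraries where they do the work, as an engineer would, in place of code of your own. Each camera call takes 0.05 s, during which the arm holds its last target. There are 200 camera calls.

### The job

Get the crack tester ready by pressing its keys fully down one at a time, green first, then blue, then yellow, letting each spring back. Then pick up the steel punch, carry it over the top of the red chip guard without touching the guard, and hold it level about 1 cm above the dark bar on the tester's white plate, centred on the bar and in line with it (either way round), never letting the punch touch the tester. Finish while still holding it there, still and clear of the tester; leave the other things on the bench where they are.

Things in the scene. Friction and masses are not known exactly. Their poses are not given: they have to be found in the camera images.
- punch: steel dapping punch lying loose on the worktop: a bar 73 mm long (along its own y), 15 mm wide and 15 mm high, 0.08 to 0.17 kg; one end is a rounded knob. Origin: middle of its underside; z up. It is to be taken across its 15 mm width
- tester: crack tester, a grey box fixed on the worktop, 150 mm deep (its x) by 200 mm wide (its y) by 38 mm high, origin at the centre of its underside, z up. Its front (-x) half carries a dark strip with the three keys in a row along y (60 mm apart, 46 mm in front of the centre); its rear half carries a raised white sensing plate, 54 mm in x by 104 mm in y, with a dark bar marked along its middle
- sensor_face (a point): the centre of the dark bar on the tester's white sensing plate, on the plate's upper face, 43 mm above the worktop; axes as the tester's: the dark bar (15 mm wide, 73 mm long) runs along y
- guard: red sheet-metal chip guard fixed on the worktop between the punch and the tester: an upright sheet 260 mm long (its x, which runs away from the robot), 4 mm thick, with a steel bead along its top edge at 74 mm above the worktop, on a foot 40 mm wide and 3 mm thick. Origin: middle of its underside; the punch starts on its +y side, the tester is on its -y side
- guard_top (a point): middle of the guard's top edge, 74 mm above the worktop
- key_green_top (a point): centre of the top face of the round green key when up (it goes down with the key), a push key 26 mm across on the tester's dark strip; pressed straight down. The keys' places in the row vary
- key_green (a joint): travel of the green key: 0 up, 0.005 m fully down; a spring pushes it back, fully down takes 3 N
- key_blue_top (a point): centre of the top face of the round blue key when up (it goes down with the key), a push key 26 mm across on the tester's dark strip; pressed straight down. The keys' places in the row vary
- key_blue (a joint): travel of the blue key: 0 up, 0.005 m fully down; a spring pushes it back, fully down takes 3 N
- key_yellow_top (a point): centre of the top face of the round yellow key when up (it goes down with the key), a push key 26 mm across on the tester's dark strip; pressed straight down. The keys' places in the row vary
- key_yellow (a joint): travel of the yellow key: 0 up, 0.005 m fully down; a spring pushes it back, fully down takes 3 N
- wax_tube: bystander: green wax tube standing on end, 26 mm across, 60 mm high, origin at the centre of its underside
- dropper: bystander: small dark dropper bottle, 33 mm across, 102 mm high, standing, origin at the centre of its underside
- bench_block: bystander: flat steel block 64 x 64 x 20 mm, origin at the centre of its underside
- brass_brush: bystander: brass brush lying flat, 20 x 195 x 25 mm (long along its own y), origin at the centre of its underside
- under_motor (a point): bare point of the worktop below a fixed hanging motor, an obstacle to arms, not to the work: the motor spans 60 mm from this point in x and 50 mm in y, from 550 to 700 mm up, with a lamp shade beside it farther left. An arm that starts to its left does best to draw in to about 0.4 m from its base axis and then swing right
Mind the look-alikes: they are no part of the job. Several things have the shape of the punch; the one meant has the colours described above.

How it is judged:
By the outcome, as a careful person would: the job done as asked, in the order asked, and still so for the second after the job is handed in, while the arm keeps its last pose, push and grip.
It also fails if it takes over 61 s, if anything falls off the work surface, if the arm or the gripper's body presses on something with over 40 N, if the wrist force passes 120 N, or if a joint passes its speed limit or range.

## Working session

There is one attempt and no reset: what is moved stays moved. The work goes in short steps, Python scripts to look and compute and a shell command to move; the robot and the scene stay as the last step left them, time stands still between calls to the robot, and variables do not carry over. Pictures are saved under pics/ and viewed, about 8 in all and at most 12, crops included, and the job is handed in when it is done.

```bash
mkdir -p pics
cat > h.py <<'E'
import numpy as np, cv2
from workcell import get_obs, viewer, ctrl, masks_of
def snap(n,f=None):
    im,d=viewer.get_image(n); c=viewer.get_calibration(n)
    if f: cv2.imwrite('pics/'+f,im[:,:,::-1])
    return im,d,c
def world(uv,z,c):
    K=np.array([[c['fx'],0,c['cx']],[0,c['fy'],c['cy']],[0,0,1.]])
    p=cv2.undistortPoints(np.float64(uv).reshape(-1,1,2),K,np.float64(c['distortion'])).reshape(-1,2)
    r=np.c_[p,np.ones(len(p))]*np.asarray(z,float).reshape(-1,1)
    R=cv2.Rodrigues(np.float64(c['rvec']))[0]
    return (r-np.float64(c['tvec']).reshape(1,3))@R
def pts(mask,d,c):
    v,u=np.nonzero(mask&(d>0)); return world(np.c_[u,v],d[v,u],c)
def st():
    o=get_obs(); print({k:np.round(o[k],3).tolist() for k in('t','qpos','ee_pos','orientation','ft_force','width')})
E
python3 - <<'E'
from h import *
st()
for n in('scene','side'):
    im,d,c=snap(n,n+'1.png')
    print(n,np.round(-cv2.Rodrigues(np.float64(c['rvec']))[0].T@np.ravel(c['tvec'])))
    for t in('punch','tester','guard','key_green_top','key_blue_top','key_yellow_top','wax_tube','dropper','bench_block','brass_brush'):
        for m in masks_of(n,t)[:4]:
            P=pts(m['pixels'],d,c)
            if len(P): print(t,round(m['score'],2),np.round(m['location']),len(P),'med',np.round(np.median(P,0)),'lo',np.round(np.percentile(P,3,0)),'hi',np.round(np.percentile(P,97,0)))
st()
E
```

```text
{'t': 0.0, 'qpos': [-1.216, 0.424, 1.631, -0.0, 1.089, -0.019], 'ee_pos': [228.04, -581.299, 221.902], 'orientation': [-2.595, 1.769, 0.002], 'ft_force': [-0.024, -0.326, 0.53], 'width': 87.76}
scene [ 21. 455. 451.]
punch 0.72 [262. 239.] 173 med [604. 119.  11.] lo [582.  97.   1.] hi [626. 142.  15.]
punch 0.65 [429. 236.] 63 med [ 356. -144.   13.] lo [ 346. -181.    6.] hi [ 377. -127.   15.]
punch 0.59 [323. 286.] 237 med [395. 121.  12.] lo [387.  85.   6.] hi [403. 150.  15.]
punch 0.57 [307. 254.] 207 med [494.  74.  11.] lo [479.  45.   1.] hi [507. 105.  15.]
tester 0.97 [404. 188.] 2248 med [ 521. -251.   37.] lo [ 441. -366.    9.] hi [ 609. -175.   44.]
guard 0.59 [342. 219.] 3285 med [512. -37.  31.] lo [405. -50.   1.] hi [652. -17.  74.]
key_green_top 0.63 [234. 214.] 322 med [685. 128.  35.] lo [681. 114.   3.] hi [703. 136.  62.]
key_green_top 0.49 [398. 188.] 77 med [ 500. -212.   57.] lo [ 490. -262.   39.] hi [ 535. -205.   60.]
key_yellow_top 0.46 [211. 208.] 536 med [796. 132.  12.] lo [716.  43.   2.] hi [840. 178.  25.]
key_yellow_top 0.44 [435. 180.] 33 med
[... 1398 characters left out ...]
 13.] hi [ 605. -206.   44.]
bench_block 0.92 [398. 236.] 578 med [ 759. -192.   18.] lo [ 727. -222.    2.] hi [ 798. -155.   21.]
bench_block 0.55 [265. 200.] 58 med [498.  78.  12.] lo [483.  48.  -0.] hi [512.  99.  15.]
bench_block 0.51 [326. 176.] 154 med [693. 111.  36.] lo [682. 106.   6.] hi [705. 128.  61.]
brass_brush 0.76 [357. 172.] 233 med [783. 112.  12.] lo [718.  33.   3.] hi [833. 168.  25.]
brass_brush 0.62 [290. 217.] 2747 med [522. -44.  32.] lo [408. -63.   1.] hi [651. -30.  73.]
{'t': 1.1, 'qpos': [-1.216, 0.423, 1.63, -0.0, 1.089, -0.019], 'ee_pos': [228.228, -581.839, 222.703], 'orientation': [2.595, -1.77, 0.0], 'ft_force': [0.069, -0.157, -0.342], 'width': 87.732}
```

View pics/scene1.png

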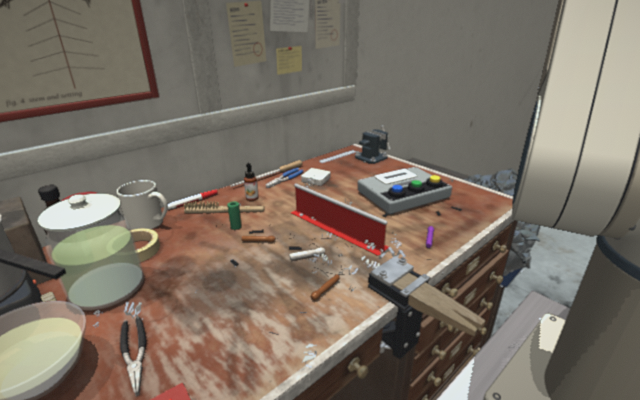

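View pics/side1.png

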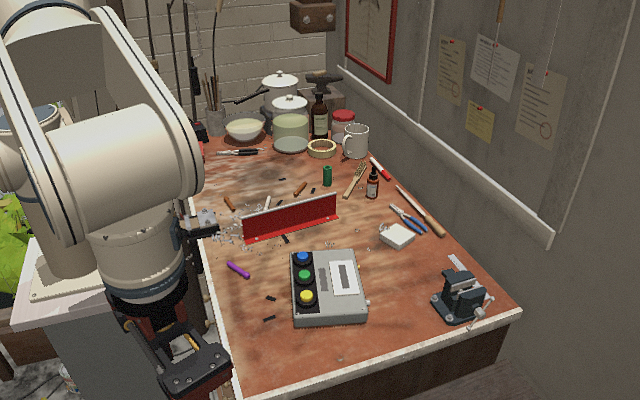

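The scene view shows a whitish/steel punch at about (307,254), close to the guard. Its look-alikes are brown at (258,239) and (325,287), and purple at (430,236). The side view shows the keys in the order blue (302,257), green (305,274), yellow (306,296), and a hanging motor at (313,15). I'll move over the tester and look with the wrist camera.

```bash
python3 -m inch '[{"az":-10.7,"jaw":0},{"az":-10.7,"jaw":0},{"az":-10.7,"jaw":0},{"az":-10.7,"jaw":0},{"az":-10.7,"tz":-2,"jaw":0},{"tx":2.1,"ty":-4.5,"jaw":0},{"tx":2.1,"ty":-4.5,"jaw":0},{"tx":2.1,"ty":-4.5,"jaw":0},{"tx":2.1,"ty":-4.5,"jaw":0},{"tx":2.1,"ty":-4.5,"jaw":0},{"tx":2.1,"ty":-4.5,"jaw":0},{"tx":2.1,"ty":-4.5,"jaw":0}]'
python3 -m inch '[{"tx":2.1,"ty":-4.5,"jaw":0},{"jaw":0},{"jaw":0}]'
cat >> h.py <<'E'
def key(im,d,c,col,box=None):
    h=cv2.cvtColor(im,cv2.COLOR_RGB2HSV); lo,hi={'green':(50,75),'blue':(100,125),'yellow':(24,34)}[col]
    m=(h[...,0]>=lo)&(h[...,0]<=hi)&(h[...,1]>120)&(h[...,2]>60)
    P=pts(m,d,c); P=P[(P[:,2]>50)&(P[:,2]<66)]
    return P
E
python3 - <<'E'
from h import *
st()
im,d,c=snap('wrist','w1.png')
print('campos',np.round(-cv2.Rodrigues(np.float64(c['rvec']))[0].T@np.ravel(c['tvec'])))
for t in('key_green_top','key_blue_top','key_yellow_top'):
    P=key(im,d,c,t.split('_')[1])
    if len(P):
        z=np.percentile(P[:,2],90); T=P[P[:,2]>z-3]; print(t,len(T),np.round(T.mean(0),1),np.round((T.min(0)+T.max(0))/2,1),np.round(np.ptp(T,axis=0),1))
    for m in masks_of('wrist',t)[:2]:
        P=pts(m['pixels'],d,c); print(' net',round(m['score'],2),np.round(m['location']),np.round(np.median(P,0),1) if len(P) else '')
im,d,c=snap('side'); print('motor',world([[313,15]],d[15,313],c),d[15,313])
E
```

```text
{'t': 1.1, 'qpos': [-1.216, 0.423, 1.63, -0.0, 1.089, -0.019], 'ee_pos': [228.228, -581.839, 222.703], 'orientation': [2.595, -1.77, 0.0], 'ft_force': [0.069, -0.157, -0.342], 'width': 87.732}
campos [ 305. -550.  383.]$[0]: bad value
$[0]: bad value
Traceback (most recent call last):
  File "h.py", line 20, in key
    P=pts(m,d,c); P=P[(P[:,2]>50)&(P[:,2]<66)]
  File "h.py", line 14, in pts
    v,u=np.nonzero(mask&(d>0)); return world(np.c_[u,v],d[v,u],c)
                                       ~~~~~^^^^^^^^^^^^^^^^^^^^^
  File "h.py", line 9, in world
    p=cv2.undistortPoints(np.float64(uv).reshape(-1,1,2),K,np.float64(c['distortion'])).reshape(-1,2)
      ~~~~~~~~~~~~~~~~~~~^^^^^^^^^^^^^^^^^^^^^^^^^^^^^^^^^^^^^^^^^^^^^^^^^^^^^^^^^^^^^^
cv2.error: OpenCV(4.12.0) /io/opencv/modules/calib3d/src/undistort.dispatch.cpp:347: error: (-215:Assertion failed) CV_IS_MAT(_src) && CV_IS_MAT(_dst) && (_src->rows == 1 || _src->cols == 1) && (_dst->rows == 1 || _dst->cols == 1) && _src->cols + _src->rows - 1 == _dst->rows + _dst->cols - 1 && (CV_MAT_TYPE(_src->type) == CV_32FC2 || CV_MAT_TYPE(_src->type) == CV_64FC2) && (CV_MAT_TYPE(_dst->type) == CV_32FC2 || CV_MAT_TYPE(_dst->type) == CV_64FC2) in function 'cvUndistortPointsInternal'
```

View pics/w1.png

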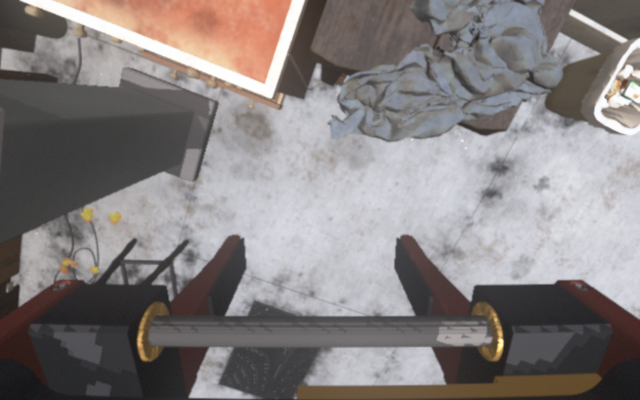

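The wrist view shows only the floor and the fingers, because the move was refused. I'll spell out all the fields.

```bash
sed -i 's/    v,u=np.nonzero(mask&(d>0)); return/    v,u=np.nonzero(mask\&(d>0))\n    if len(u)==0: return np.zeros((0,3))\n    return/' h.py
python3 -m inch '[{"tx":0,"ty":0,"tz":0,"ax":0,"ay":0,"az":-10.6,"jaw":0},{"tx":0,"ty":0,"tz":0,"ax":0,"ay":0,"az":-10.6,"jaw":0},{"tx":0,"ty":0,"tz":0,"ax":0,"ay":0,"az":-10.6,"jaw":0},{"tx":0,"ty":0,"tz":0,"ax":0,"ay":0,"az":-10.6,"jaw":0},{"tx":0,"ty":0,"tz":-2,"ax":0,"ay":0,"az":-10.6,"jaw":0},{"tx":2.1,"ty":-4.5,"tz":0,"ax":0,"ay":0,"az":0,"jaw":0},{"tx":2.1,"ty":-4.5,"tz":0,"ax":0,"ay":0,"az":0,"jaw":0},{"tx":3,"ty":-4,"tz":0,"ax":0,"ay":0,"az":0,"jaw":0},{"tx":3,"ty":-4,"tz":0,"ax":0,"ay":0,"az":0,"jaw":0},{"tx":3,"ty":-4,"tz":0,"ax":0,"ay":0,"az":0,"jaw":0},{"tx":3,"ty":-3,"tz":0,"ax":0,"ay":0,"az":0,"jaw":0},{"tx":0,"ty":0,"tz":0,"ax":0,"ay":0,"az":0,"jaw":0}]'
cat > look1.py <<'E'
from h import *
st()
im,d,c=snap('wrist','w2.png')
print('campos',np.round(-cv2.Rodrigues(np.float64(c['rvec']))[0].T@np.ravel(c['tvec'])))
for t in('key_green_top','key_blue_top','key_yellow_top'):
    P=key(im,d,c,t.split('_')[1])
    if len(P):
        z=np.percentile(P[:,2],90); T=P[P[:,2]>z-3]; print(t,len(T),np.round(T.mean(0),1),np.round((T.min(0)+T.max(0))/2,1),np.round(np.ptp(T,axis=0),1))
    for m in masks_of('wrist',t)[:2]:
        P=pts(m['pixels'],d,c); print(' net',round(m['score'],2),np.round(m['location']),np.round(np.median(P,0),1) if len(P) else '')
im,d,c=snap('side'); print('motor',world([[313,15]],d[15,313],c),d[15,313])
E
python3 look1.py
```

```text
t: 2.65
ee_pos: [450.9, -392.7, 242.7]
orientation: [3.113, -0.42, 0.001]
ft_force: [0.0, -0.9, 0.6]
width: 0.7
{'t': 2.65, 'qpos': [-0.737, 0.361, 1.675, 0.0, 1.105, -0.468], 'ee_pos': [450.882, -392.708, 242.743], 'orientation': [3.113, -0.42, 0.001], 'ft_force': [0.016, -0.917, 0.606], 'width': 0.737}
campos [ 471. -312.  403.]
key_green_top 1 [ 473.7 -278.2   56.8] [ 473.7 -278.2   56.8] [0. 0. 0.]
 net 0.93 [325.  66.] [ 484.3 -277.    57.1]
key_blue_top 150 [ 497.5 -223.7   56.6] [ 500.3 -223.3   57. ] [24.5 16.3  4.4]
 net 0.82 [321.   8.] [ 498.4 -223.9   56.8]
key_yellow_top 179 [ 469.7 -332.1   57.4] [ 470.4 -334.9   57.5] [19.1 23.5  4.3]
 net 0.6 [326. 124.] [ 468.6 -334.3   57.4]
motor [[ 474.25789602 -380.48910452  592.66548853]] 539.9988
```

View pics/w2.png

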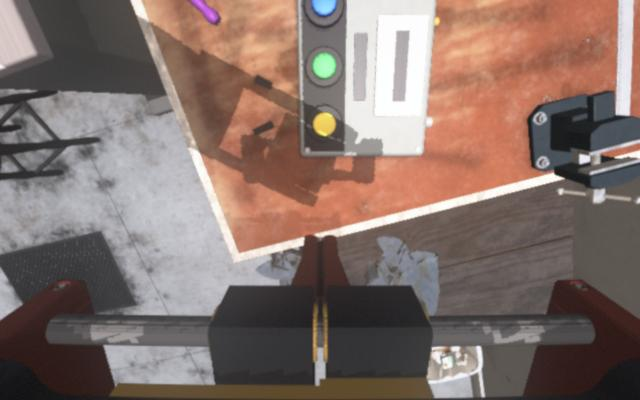

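The wrist view shows the tester almost upright in the frame. Blue is at (323,8), green at (324,65), yellow at (324,124), and the dark bar is on the white plate at (401,65).

```bash
cat > bar.py <<'E'
from h import *
def bar(f=None):
    im,d,c=snap('wrist',f); g=im.astype(int)
    u,v=np.meshgrid(np.arange(640),np.arange(400))
    P=np.full((400,640,3),np.nan); ok=d>0; P[ok]=world(np.c_[u[ok],v[ok]],d[ok],c)
    white=((g.min(2)>190)&(np.ptp(g,axis=2)<25)&(P[...,2]>38)&(P[...,2]<50)).astype(np.uint8)
    n,l,s,ce=cv2.connectedComponentsWithStats(white); k=1+np.argmax(s[1:,4])
    cnt=cv2.findContours((l==k).astype(np.uint8),cv2.RETR_CCOMP,cv2.CHAIN_APPROX_NONE)
    for ct in sorted(cnt[0],key=cv2.contourArea)[-2:]:
        q=ct[:,0,:]; z=np.nanmedian(P[...,2][l==k])
        W=world(q,d[q[:,1],q[:,0]],c); W=W[abs(W[:,2]-z)<6]
        r=cv2.minAreaRect(np.float32(W[:,:2])); print('rect',np.round(r[0],1),np.round(r[1],1),round(r[2],1),'z',round(float(z),1), 'px',q.mean(0))
bar()
E
python3 bar.py
python3 -m inch '[{"tx":0.1,"ty":-6,"tz":4,"ax":0,"ay":0,"az":0,"jaw":0},{"tx":0.15,"ty":-6,"tz":5,"ax":0,"ay":0,"az":0,"jaw":0},{"tx":0,"ty":0,"tz":5,"ax":0,"ay":0,"az":0,"jaw":0},{"tx":0,"ty":0,"tz":3.5,"ax":0,"ay":0,"az":0,"jaw":0},{"tx":0,"ty":0,"tz":0.6,"ax":0,"ay":0,"az":0,"jaw":0},{"tx":0,"ty":0,"tz":0,"ax":0,"ay":0,"az":0,"jaw":0},{"tx":0,"ty":0,"tz":0,"ax":0,"ay":0,"az":0,"jaw":0}]'
```

```text
rect [ 567.4 -297.1] [73.1 15.6] 74.8 z 41.5 px [402.48765432  62.05555556]
rect [ 568.1 -297.4] [103.7  56. ] 75.1 z 41.5 px [402.08163265  61.21768707]
t: 3.82
ee_pos: [478.5, -299.4, 78.6]
orientation: [3.111, -0.427, 0.004]
ft_force: [0.9, -0.2, -0.3]
width: 0.1
```

```bash
python3 -m inch '[{"tx":0,"ty":-2.2,"tz":0,"ax":0,"ay":0,"az":0,"jaw":0},{"tx":0,"ty":0,"tz":1.5,"ax":0,"ay":0,"az":0,"jaw":0},{"tx":0,"ty":0,"tz":0,"ax":0,"ay":0,"az":0,"jaw":0}]'
python3 look1.py | grep -v motor
```

```text
t: 4.2
ee_pos: [483.1, -277.3, 61.5]
orientation: [-3.112, 0.425, 0.001]
ft_force: [0.3, -0.1, -0.2]
width: -0.1
{'t': 4.2, 'qpos': [-0.542, 0.561, 1.87, -0.0, 0.712, -0.271], 'ee_pos': [483.063, -277.275, 61.461], 'orientation': [-3.112, 0.425, 0.001], 'ft_force': [0.304, -0.092, -0.158], 'width': -0.075}
campos [ 505. -196.  222.]
key_green_top 313 [ 492.2 -271.3   57.4] [ 489.7 -273.7   57.2] [17.9 21.3  3.6]
 net 0.89 [335. 232.] [ 493.  -267.7   57. ]
key_blue_top 1646 [ 502.  -217.8   57.7] [ 502.  -218.1   57.7] [24.6 25.1  4.2]
 net 0.56 [328. 144.] [ 502.1 -217.3   57.7]
```

View pics/w2.png

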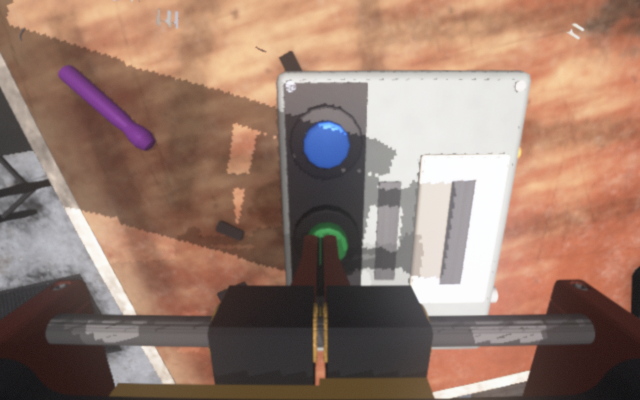

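The fingertips are over the green key at (325,245). Blue is whole at (327,145). I'll centre on green and press while watching the force.

```bash
python3 -m inch '[{"tx":0.28,"ty":-0.2,"tz":0,"ax":0,"ay":0,"az":0,"jaw":0},{"tx":0,"ty":0,"tz":0.6,"ax":0,"ay":0,"az":0,"jaw":0},{"tx":0,"ty":0,"tz":0,"ax":0,"ay":0,"az":0,"jaw":0}]'
python3 -m inch '[{"tx":0,"ty":0,"tz":0.15,"ax":0,"ay":0,"az":0,"jaw":0},{"tx":0,"ty":0,"tz":0,"ax":0,"ay":0,"az":0,"jaw":0}]'
python3 -m inch '[{"tx":0,"ty":0,"tz":0.1,"ax":0,"ay":0,"az":0,"jaw":0},{"tx":0,"ty":0,"tz":0,"ax":0,"ay":0,"az":0,"jaw":0}]'
python3 -m inch '[{"tx":0,"ty":0,"tz":0.1,"ax":0,"ay":0,"az":0,"jaw":0},{"tx":0,"ty":0,"tz":0,"ax":0,"ay":0,"az":0,"jaw":0}]'
```

```text
t: 4.82
ee_pos: [487.2, -276.2, 55.9]
orientation: [3.112, -0.426, 0.001]
ft_force: [1.0, -0.0, 1.6]
width: 0.6
t: 5.08
ee_pos: [487.2, -276.2, 54.7]
orientation: [3.112, -0.426, 0.001]
ft_force: [2.4, 0.6, 3.2]
width: 0.8
t: 5.32
ee_pos: [487.2, -276.3, 54.3]
orientation: [3.112, -0.426, 0.002]
ft_force: [1.2, 1.0, 8.6]
width: 0.8
t: 5.58
ee_pos: [487.2, -276.3, 54.0]
orientation: [3.112, -0.426, 0.002]
ft_force: [-1.3, 1.2, 16.5]
width: 0.6
```

```bash
python3 -m inch '[{"tx":0,"ty":0,"tz":-2.5,"ax":0,"ay":0,"az":0,"jaw":0},{"tx":-0.14,"ty":-2,"tz":0,"ax":0,"ay":0,"az":0,"jaw":0},{"tx":0,"ty":-2,"tz":0,"ax":0,"ay":0,"az":0,"jaw":0},{"tx":0,"ty":-2,"tz":0,"ax":0,"ay":0,"az":0,"jaw":0},{"tx":0,"ty":0,"tz":0,"ax":0,"ay":0,"az":0,"jaw":0},{"tx":0,"ty":0,"tz":1.5,"ax":0,"ay":0,"az":0,"jaw":0},{"tx":0,"ty":0,"tz":0,"ax":0,"ay":0,"az":0,"jaw":0}]'
python3 -m inch '[{"tx":0,"ty":0,"tz":0.7,"ax":0,"ay":0,"az":0,"jaw":0},{"tx":0,"ty":0,"tz":0.2,"ax":0,"ay":0,"az":0,"jaw":0},{"tx":0,"ty":0,"tz":0,"ax":0,"ay":0,"az":0,"jaw":0}]'
```

```text
t: 6.45
ee_pos: [500.4, -217.7, 60.9]
orientation: [-3.112, 0.426, 0.004]
ft_force: [0.6, 0.2, 0.1]
width: 0.6
t: 6.82
ee_pos: [501.5, -218.3, 54.2]
orientation: [3.112, -0.427, 0.0]
ft_force: [-3.7, 1.6, 10.3]
width: 0.6
```

```bash
python3 -m inch '[{"tx":0,"ty":0,"tz":0.1,"ax":0,"ay":0,"az":0,"jaw":0},{"tx":0,"ty":0,"tz":0,"ax":0,"ay":0,"az":0,"jaw":0}]'
python3 -m inch '[{"tx":0,"ty":0,"tz":-2.6,"ax":0,"ay":0,"az":0,"jaw":0},{"tx":0.16,"ty":2,"tz":0,"ax":0,"ay":0,"az":0,"jaw":0},{"tx":0,"ty":4,"tz":0,"ax":0,"ay":0,"az":0,"jaw":0},{"tx":0,"ty":4,"tz":0,"ax":0,"ay":0,"az":0,"jaw":0},{"tx":0,"ty":1.95,"tz":0,"ax":0,"ay":0,"az":0,"jaw":0},{"tx":0,"ty":0,"tz":0,"ax":0,"ay":0,"az":0,"jaw":0},{"tx":0,"ty":0,"tz":1.5,"ax":0,"ay":0,"az":0,"jaw":0},{"tx":0,"ty":0,"tz":0,"ax":0,"ay":0,"az":0,"jaw":0}]'
```

```text
t: 7.08
ee_pos: [501.5, -218.3, 54.0]
orientation: [3.112, -0.427, 0.0]
ft_force: [-5.4, 2.2, 19.8]
width: 0.6
t: 8.07
ee_pos: [470.2, -331.6, 61.8]
orientation: [-3.111, 0.424, 0.005]
ft_force: [0.4, -0.0, 0.2]
width: 0.3
```

```bash
python3 -m inch '[{"tx":0,"ty":0.15,"tz":0,"ax":0,"ay":0,"az":0,"jaw":0},{"tx":0,"ty":0,"tz":0.7,"ax":0,"ay":0,"az":0,"jaw":0},{"tx":0,"ty":0,"tz":0.2,"ax":0,"ay":0,"az":0,"jaw":0},{"tx":0,"ty":0,"tz":0,"ax":0,"ay":0,"az":0,"jaw":0}]'
```

```text
t: 8.57
ee_pos: [471.1, -334.9, 54.7]
orientation: [3.112, -0.426, 0.001]
ft_force: [1.4, 0.8, 2.8]
width: 0.4
```

```bash
python3 -m inch '[{"tx":0,"ty":0,"tz":0.2,"ax":0,"ay":0,"az":0,"jaw":0},{"tx":0,"ty":0,"tz":0,"ax":0,"ay":0,"az":0,"jaw":0}]'
```

```text
t: 8.82
ee_pos: [471.1, -334.9, 54.1]
orientation: [3.112, -0.426, 0.002]
ft_force: [-1.8, 3.2, 16.4]
width: 0.7
```

All three keys are pressed and bottomed. I'll lift off, and locate the motor along the earlier ray (its bottom edge, z=550, is at side pixel (313,30)).

```bash
python3 -m inch '[{"tx":0,"ty":0,"tz":-3,"ax":0,"ay":0,"az":0,"jaw":0},{"tx":0,"ty":0,"tz":-6,"ax":0,"ay":0,"az":0,"jaw":0},{"tx":0,"ty":0,"tz":-6,"ax":0,"ay":0,"az":0,"jaw":0},{"tx":0,"ty":0,"tz":-2,"ax":0,"ay":0,"az":0,"jaw":0}]'
python3 - <<'E'
from h import *
c=viewer.get_calibration('side'); o=-cv2.Rodrigues(np.float64(c['rvec']))[0].T@np.ravel(c['tvec'])
for p in([291,27],[333,31],[313,30]):
    r=world([p],1.,c)[0]-o
    print(p,np.round(o+r*(550-o[2])/r[2]))
im,d,c=snap('side')
for p in([300,12],[320,12],[330,25]): print(p,np.round(world([p],d[p[1],p[0]],c)))
E
```

```text
t: 9.32
ee_pos: [471.5, -335.9, 226.4]
orientation: [3.11, -0.426, 0.007]
ft_force: [-0.6, -0.8, -1.2]
width: 0.6
[291, 27] [ 486. -248.  550.]
[333, 31] [ 536. -297.  550.]
[313, 30] [ 510. -280.  550.]
[300, 12] [[ 486. -294.  581.]]
[320, 12] [[ 512. -305.  580.]]
[330, 25] [[ 522. -320.  564.]]
```

Run:
```python
from h import *
im,d,c=snap('side'); s,ds,cs=snap('scene')
cv2.imwrite('pics/side2.png',np.vstack([cv2.resize(im[:,:,::-1],(480,300)),cv2.resize(s[:,:,::-1],(480,300))]))
P=world(np.argwhere(d>0)[:,::-1],d[d>0],c); 
for n,Q in(('side',P),('scene',world(np.argwhere(ds>0)[:,::-1],ds[ds>0],cs))):
    Q=Q[(Q[:,2]>540)&(Q[:,2]<720)&(Q[:,0]>250)&(Q[:,0]<1000)&(abs(Q[:,1])<800)]
    H,xe,ye=np.histogram2d(Q[:,0],Q[:,1],bins=[np.arange(250,1001,75),np.arange(-800,801,100)]); print(n);print(H.astype(int))
```

```text
side
[[   0    0    0    0   47  394    0    0    0    0    0    0    0    0
     0    0]
 [   0    0    0    0 3317   10    0    0    0    0    0    0    0    0
     0    0]
 [   0    0    0  325 2720  357    0    0    0    0    0    0    0    0
     0    0]
 [   0    0    0   10 1050  282    0    0    0    0    0    0    0    0
     0    0]
 [   0    0    0    0    0    0    0    0    0    0    0    0    0    0
     0    0]
 [   0    0    0    0    0    0    0    0    0    0    0    0    0    0
     0    0]
 [   0    0    0    0    0    0    0    0    0    0    0    0    0    0
     0    0]
 [   0    0    0    0    0    0    0    0    0    0    0    0    0    0
     0    0]
 [   0    0  680 2782 1519  784  288   30    0    0    0    0    0    0
     0    0]
 [   0    0    0    0    0    0    0    0    0    0    0    0    0    0
     0    0]]
scene
[[0 0 0 0 0 0 0 0 0 0 0 0 0 0 0 0]
 [0 0 0 0 0 0 0 0 0 0 0 0 0 0 0 0]
 [0 0 0 0 0 0 0 0 0 0 0 0 0 0 0 0]
 [0 0 0 0 0 0 0 0 0 0 0 0 0 0 0 0]
 [0 0 0 0 0 0 0 0 0 0 0 0 0 0 0 0]
 [0 0 0 0 0 0 0 0 0 0 0 0 0 0 0 0]
 [0 0 0 0 0 0 0 0 0 0 0 0 0 0 0 0]
 [0 0 0 0 0 0 0 0 0 0 0 0 0 0 0 0]
 [0 0 0 0 0 0 0 0 0 0 0 0 0 0 0 0]
 [0 0 0 0 0 0 0 0 0 0 0 0 0 0 0 0]]
```

View pics/side2.png

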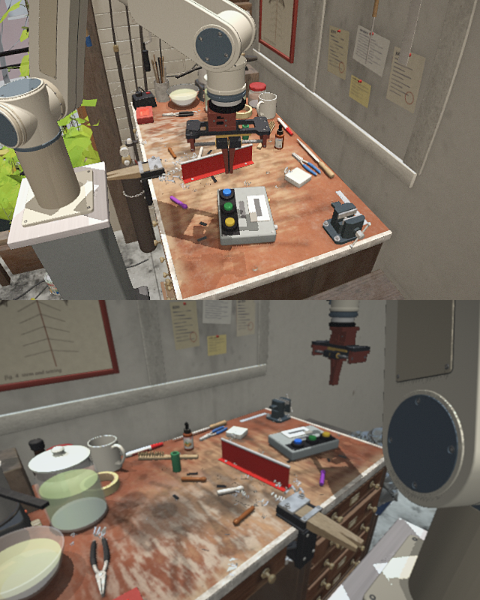

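Here the arm hides the motor. Scene shows the pale punch at about (230,490) in the lower half, left of the guard. I'll draw in to about 0.4 m, swing left and look from there.

```bash
python3 -m inch '[{"tx":-4.2,"ty":-1.5,"tz":0,"ax":0,"ay":0,"az":0,"jaw":1},{"tx":-4.2,"ty":-1.5,"tz":0,"ax":0,"ay":0,"az":0,"jaw":1},{"tx":-4.2,"ty":-1.5,"tz":0,"ax":0,"ay":0,"az":0,"jaw":1},{"tx":-4.2,"ty":-1.5,"tz":0,"ax":0,"ay":0,"az":0,"jaw":1},{"tx":0,"ty":-4.2,"tz":0,"ax":0,"ay":0,"az":0,"jaw":1},{"tx":0,"ty":-4.2,"tz":0,"ax":0,"ay":0,"az":0,"jaw":1},{"tx":0,"ty":-4.2,"tz":0,"ax":0,"ay":0,"az":0,"jaw":1},{"tx":0,"ty":-4.2,"tz":0,"ax":0,"ay":0,"az":0,"jaw":1},{"tx":0,"ty":-4.2,"tz":0,"ax":0,"ay":0,"az":0,"jaw":1},{"tx":0,"ty":0,"tz":0,"ax":0,"ay":0,"az":0,"jaw":1}]'
cat > punch.py <<'E'
from h import *
def punch(cam,x0,y0,R=60,lo=4,hi=25):
    im,d,c=snap(cam,cam+'_p.png'); u,v=np.meshgrid(np.arange(640),np.arange(400)); ok=d>0
    P=world(np.c_[u[ok],v[ok]],d[ok],c)
    s=(P[:,2]>lo)&(P[:,2]<hi)&(np.hypot(P[:,0]-x0,P[:,1]-y0)<R); Q=P[s]
    if len(Q)<20: return print(cam,'few',len(Q))
    r=cv2.minAreaRect(np.float32(Q[:,:2])); B=cv2.boxPoints(r); 
    e=max([B[1]-B[0],B[2]-B[1]],key=np.linalg.norm)
    print(cam,len(Q),'centre',np.round(r[0],1),'size',np.round(r[1],1),'axis az',round(np.degrees(np.arctan2(e[1],e[0]))%180,1),'ztop',np.round(np.percentile(Q[:,2],[50,95]),1),'rgb',np.median(im[ok][s],0))
if __name__=='__main__':
    st(); punch('wrist',494,75); punch('scene',494,75)
    im,d,c=snap('side','side3.png')
    for p in([297,20],[313,15],[313,25],[330,20]): print(p,np.round(world([p],d[p[1],p[0]],c)))
E
python3 punch.py
```

```text
t: 10.72
ee_pos: [380.4, -27.7, 221.0]
orientation: [3.113, -0.419, -0.005]
ft_force: [0.0, -1.3, 0.5]
width: 87.8
{'t': 10.725, 'qpos': [-0.104, 0.057, 2.132, 0.0, 0.957, 0.164], 'ee_pos': [380.438, -27.714, 220.963], 'orientation': [3.113, -0.419, -0.005], 'ft_force': [0.045, -1.309, 0.461], 'width': 87.823}
wrist 989 centre [489.9  72.2] size [105.6  64.4] axis az 7.1 ztop [10.3 12.9] rgb [223. 213. 202.]
scene 300 centre [491.6  75.9] size [103.6  63.7] axis az 5.8 ztop [10.2 14.6] rgb [165.5 162.5 155.5]
[297, 20] [[772. 613. 375.]]
[313, 15] [[822. 586. 393.]]
[313, 25] [[820. 582. 360.]]
[330, 20] [[878. 568. 376.]]
```

View pics/wrist_p.png

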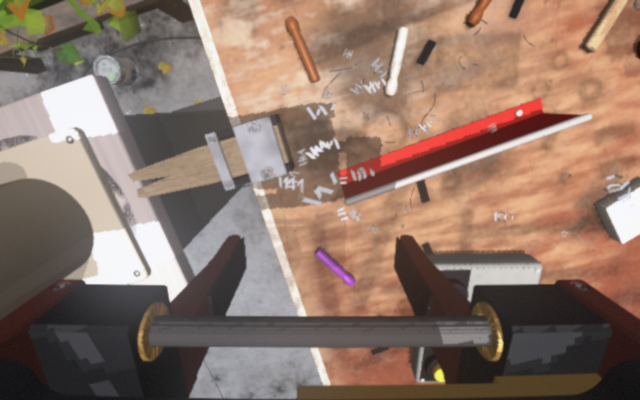

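The wrist view shows the pale punch at (397,62), with shavings to its left and a dark chip at (426,50) to its right. The guard runs from (340,180) to (590,118). I'll segment the punch by colour and height, and check which motor positions the cameras could have missed.

```bash
cat > punch.py <<'E'
from h import *
def punch(cam,x0,y0,R=60,lo=5,hi=30,f=None,mn=150):
    im,d,c=snap(cam,f); u,v=np.meshgrid(np.arange(640),np.arange(400)); ok=d>0
    P=np.full((400,640,3),np.nan); P[ok]=world(np.c_[u[ok],v[ok]],d[ok],c); g=im.astype(int)
    m=(P[...,2]>lo)&(P[...,2]<hi)&(np.hypot(P[...,0]-x0,P[...,1]-y0)<R)&(g.min(2)>mn)
    n,l,s,ce=cv2.connectedComponentsWithStats(cv2.morphologyEx(m.astype(np.uint8),cv2.MORPH_OPEN,np.ones((3,3))),connectivity=4)
    k=1+np.argmax(s[1:,4]); Q=P[l==k]
    r=cv2.minAreaRect(np.float32(Q[:,:2])); B=cv2.boxPoints(r)
    e=max([B[1]-B[0],B[2]-B[1]],key=np.linalg.norm)
    print(cam,len(Q),'px',ce[k].round(),'centre',np.round(r[0],1),'size',np.round(r[1],1),'axis az',round(np.degrees(np.arctan2(e[1],e[0]))%180,1),'ztop',np.round(np.percentile(Q[:,2],[50,95]),1))
E
python3 - <<'E'
from punch import *
punch('wrist',494,75)
for cam in('scene','side'):
    c=viewer.get_calibration(cam); K=np.array([[c['fx'],0,c['cx']],[0,c['fy'],c['cy']],[0,0,1.]]); R=cv2.Rodrigues(np.float64(c['rvec']))[0]
    print(cam)
    for x in range(300,1000,100):
        print(x,[ (lambda q:bool(q[2]>0 and 0<q[0]/q[2]<640 and 0<q[1]/q[2]<400))(K@(R@np.array([x,y,550.])+np.ravel(c['tvec']))) +0 for y in range(-600,601,100)])
E
```

```text
wrist 627 px [396.  59.] centre [495.8  73.6] size [70.4 12.4] axis az 66.3 ztop [11.5 13.1]
scene
300 [0, 0, 0, 0, 0, 0, 0, 0, 0, 0, 0, 0, 0]
400 [0, 0, 0, 0, 0, 0, 0, 0, 0, 0, 0, 0, 0]
500 [0, 0, 0, 0, 0, 0, 0, 0, 0, 0, 0, 0, 0]
600 [0, 0, 0, 0, 0, 0, 0, 0, 0, 0, 0, 0, 0]
700 [0, 0, 0, 0, 0, 0, 0, 0, 0, 0, 0, 0, 0]
800 [0, 0, 0, 0, 0, 0, 0, 0, 0, 0, 0, 0, 0]
900 [0, 0, 0, 0, 0, 0, 0, 0, 0, 0, 0, 0, 0]
side
300 [1, 1, 1, 1, 1, 1, 1, 0, 0, 0, 0, 0, 0]
400 [1, 1, 1, 1, 1, 1, 0, 0, 0, 0, 0, 0, 0]
500 [1, 1, 1, 1, 1, 1, 0, 0, 0, 0, 0, 0, 0]
600 [1, 1, 1, 1, 1, 1, 0, 0, 0, 0, 0, 0, 0]
700 [1, 1, 1, 1, 1, 0, 0, 0, 0, 0, 0, 0, 0]
800 [0, 1, 1, 1, 1, 0, 0, 0, 0, 0, 0, 0, 0]
900 [0, 0, 1, 1, 0, 0, 0, 0, 0, 0, 0, 0, 0]
```

```bash
python3 -m inch '[{"tx":0,"ty":0,"tz":3,"ax":0,"ay":0,"az":8.4,"jaw":0.36},{"tx":1.3,"ty":-3.5,"tz":3,"ax":0,"ay":0,"az":0,"jaw":0.36},{"tx":1.7,"ty":-3.5,"tz":0,"ax":0,"ay":0,"az":0,"jaw":0.36},{"tx":1.7,"ty":-3.5,"tz":0,"ax":0,"ay":0,"az":0,"jaw":0.36},{"tx":1.8,"ty":-3.4,"tz":2,"ax":0,"ay":0,"az":0,"jaw":0.36},{"tx":0,"ty":0,"tz":4,"ax":0,"ay":0,"az":0,"jaw":0.36},{"tx":0,"ty":0,"tz":0,"ax":0,"ay":0,"az":0,"jaw":0.36}]'
python3 - <<'E'
from punch import *
st(); punch('wrist',494,75,f='w4.png'); punch('scene',494,75,mn=110)
punch('side',494,75,mn=110)
E
```

```text
t: 11.8
ee_pos: [494.7, 69.6, 100.0]
orientation: [3.07, -0.654, -0.01]
ft_force: [-0.2, 0.5, -0.1]
width: 31.8
{'t': 11.8, 'qpos': [0.116, 0.434, 1.98, -0.0, 0.735, 0.536], 'ee_pos': [494.74, 69.562, 100.005], 'orientation': [3.07, -0.654, -0.01], 'ft_force': [-0.174, 0.53, -0.086], 'width': 31.822}
wrist 817 px [320. 197.] centre [492.9  77.9] size [67.6 19.5] axis az 66.3 ztop [13.1 14.7]
scene 144 px [306. 253.] centre [496.1  78.4] size [66.2 10. ] axis az 65.3 ztop [12.3 15.4]
side 37 px [267. 202.] centre [497.8  76.5] size [52.7  9.6] axis az 65.8 ztop [12.6 14.6]
```

View pics/w4.png

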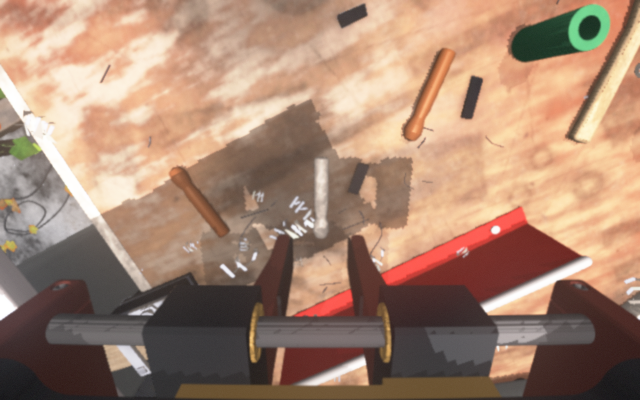

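The wrist view shows the punch upright in the frame, from (321,158) down to the knob at (321,236), midway between the fingers (column about 320). I'll get its endpoints by ray.

Run:
```python
from h import *
c=viewer.get_calibration('wrist'); o=-cv2.Rodrigues(np.float64(c['rvec']))[0].T@np.ravel(c['tvec'])
for p in([321,158],[321,236]):
  for z in(13,8):
    r=world([p],1.,c)[0]-o; print(p,z,np.round(o+r*(z-o[2])/r[2],1))
```

```text
[321, 158] 13 [513.8 107.3  13. ]
[321, 158] 8 [513.4 106.5   8. ]
[321, 236] 13 [485.3  43.5  13. ]
[321, 236] 8 [484.4  41.4   8. ]
```

```bash
python3 -m inch '[{"tx":0,"ty":-0.65,"tz":4,"ax":0,"ay":0,"az":0,"jaw":0.36},{"tx":0,"ty":0,"tz":3,"ax":0,"ay":0,"az":0,"jaw":0.36},{"tx":0,"ty":0,"tz":0,"ax":0,"ay":0,"az":0,"jaw":0.36}]'
python3 - <<'E'
from h import *
st(); snap('wrist','w5.png')
E
```

```text
t: 12.32
ee_pos: [499.1, 76.3, 32.4]
orientation: [3.072, -0.654, -0.003]
ft_force: [-0.7, 0.1, -0.6]
width: 31.6
{'t': 12.325, 'qpos': [0.128, 0.563, 1.99, -0.0, 0.59, 0.548], 'ee_pos': [499.114, 76.346, 32.438], 'orientation': [3.072, -0.654, -0.003], 'ft_force': [-0.685, 0.115, -0.597], 'width': 31.56}
```

View pics/w5.png

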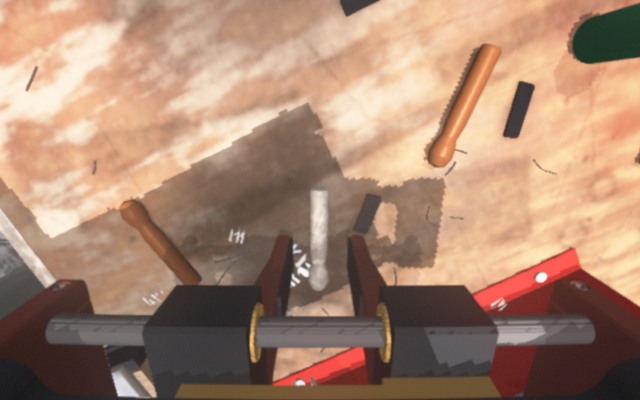

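The punch lies between the fingers, from (319,190) to (319,290), in line with them. I'll descend and grip.

```bash
python3 -m inch '[{"tx":0,"ty":0.1,"tz":1.8,"ax":0,"ay":0,"az":0,"jaw":0.36},{"tx":0,"ty":0,"tz":1.15,"ax":0,"ay":0,"az":0,"jaw":0.36},{"tx":0,"ty":0,"tz":0,"ax":0,"ay":0,"az":0,"jaw":0.36},{"tx":0,"ty":0,"tz":0,"ax":0,"ay":0,"az":0,"jaw":0.1},{"tx":0,"ty":0,"tz":0,"ax":0,"ay":0,"az":0,"jaw":0},{"tx":0,"ty":0,"tz":0,"ax":0,"ay":0,"az":0,"jaw":0},{"tx":0,"ty":0,"tz":0,"ax":0,"ay":0,"az":0,"jaw":0},{"tx":0,"ty":0,"tz":0,"ax":0,"ay":0,"az":0,"jaw":0}]'
```

```text
t: 13.38
ee_pos: [499.6, 76.0, 3.3]
orientation: [-3.073, 0.653, -0.001]
ft_force: [0.8, 0.3, 3.7]
width: 14.7
```

```bash
python3 -m inch '[{"tx":0,"ty":0,"tz":-1,"ax":0,"ay":0,"az":0,"jaw":0},{"tx":0,"ty":0,"tz":-3,"ax":0,"ay":0,"az":0,"jaw":0},{"tx":0,"ty":0,"tz":-4,"ax":0,"ay":0,"az":0,"jaw":0},{"tx":0,"ty":0,"tz":-4,"ax":0,"ay":0,"az":0,"jaw":0},{"tx":0,"ty":0,"tz":-1.5,"ax":0,"ay":0,"az":0,"jaw":0},{"tx":0,"ty":0,"tz":0,"ax":0,"ay":0,"az":0,"jaw":0}]'
cat > held.py <<'E'
# pose of held punch in tool frame / world, from scene, side and wrist depth
from h import *
import sys
st(); o=get_obs(); R=cv2.Rodrigues(np.float64(o['orientation']))[0]; t=np.array(o['ee_pos'])
for cam in('scene','side','wrist'):
    im,d,c=snap(cam,'held_%s.png'%cam); u,v=np.meshgrid(np.arange(640),np.arange(400)); ok=d>0
    P=world(np.c_[u[ok],v[ok]],d[ok],c); L=(P-t)@R; g=im[ok].astype(int)
    s=(abs(L[:,0])<14)&(abs(L[:,1])<55)&(L[:,2]>-35)&(L[:,2]<14)&(np.ptp(g,axis=1)<40)&(g.min(1)>70)&(abs(L[:,1])>11)
    Q=L[s]
    if len(Q)<10: print(cam,'few',len(Q)); continue
    print(cam,len(Q),'x',np.round(np.percentile(Q[:,0],[3,50,97]),1),'y',np.round(np.percentile(Q[:,1],[1,99]),1),'z',np.round(np.percentile(Q[:,2],[3,50,97]),1))
    for lo in range(-45,45,10):
        q=Q[(Q[:,1]>=lo)&(Q[:,1]<lo+10)]
        if len(q)>4: print('  y',lo,len(q),'x',np.round(q[:,0].mean(),1),'z',np.round(np.percentile(q[:,2],[5,50,95]),1))
E
python3 held.py
```

```text
t: 14.12
ee_pos: [499.8, 76.0, 138.6]
orientation: [-3.072, 0.653, -0.003]
ft_force: [0.6, 0.3, -1.6]
width: 14.5
{'t': 14.125, 'qpos': [0.127, 0.372, 1.954, 0.0, 0.814, 0.546], 'ee_pos': [499.797, 76.024, 138.645], 'orientation': [-3.072, 0.653, -0.003], 'ft_force': [0.57, 0.279, -1.594], 'width': 14.538}
scene 165 x [-9.1 -5.   0.8] y [-33.6  36. ] z [-11.7  -7.7  -0.4]
  y -35 36 x -4.2 z [-10.8  -7.1  -0.8]
  y -25 35 x -4.8 z [-11.1  -7.7  -1.3]
  y -15 13 x -5.0 z [-14.3  -8.7  -4.4]
  y 5 5 x -3.7 z [-10.   -8.1  -2.9]
  y 15 31 x -4.3 z [-11.   -7.4  -0.6]
  y 25 40 x -5.3 z [-11.7  -8.3  -0.9]
  y 35 5 x -6.0 z [-10.   -7.   -4.3]
side 51 x [-5.6 -0.2  7. ] y [-26.5  42.1] z [-18.1  -8.1   0.1]
  y 5 7 x 3.3 z [-29.4  -8.1  -2.4]
  y 15 7 x 0.2 z [-10.2  -7.2  -4.8]
  y 25 10 x 0.1 z [-10.1  -9.   -7.7]
  y 35 20 x -0.7 z [-9.6 -5.7  0.3]
wrist 1635 x [-8.3 -2.4  3. ] y [-31.7  36.4] z [-7.9 -5.7 -1.2]
  y -35 353 x -2.6 z [-7.  -5.2  1.9]
  y -25 379 x -2.6 z [-7.4 -5.7 -2.5]
  y -15 147 x -2.6 z [-7.2 -5.7 -2.6]
  y 5 104 x -2.5 z [-7.  -5.8 -3.3]
  y 15 277 x -2.5 z [-7.1 -5.5 -3.3]
  y 25 330 x -2.5 z [-8.3 -6.9 -3.2]
  y 35 45 x -2.5 z [-7.3 -6.2 -3.9]
```

View pics/held_wrist.png

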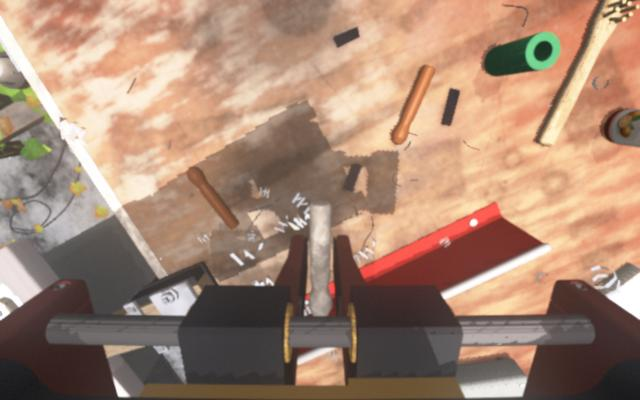

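The punch is held level and along the fingers, from (319,205) to (318,310). In the tool frame its centre is about +2 mm in y. Next I carry it low over the guard (underside about 135 mm against 74 mm), drawing in slightly on the way.

```bash
python3 -m inch '[{"tx":-0.9,"ty":3.3,"tz":0,"ax":0,"ay":0,"az":0,"jaw":0},{"tx":-0.9,"ty":3.3,"tz":0,"ax":0,"ay":0,"az":0,"jaw":0},{"tx":-0.9,"ty":3.3,"tz":0,"ax":0,"ay":0,"az":0,"jaw":0},{"tx":0,"ty":0,"tz":0,"ax":0,"ay":0,"az":-8.9,"jaw":0},{"tx":2.4,"ty":4,"tz":0,"ax":0,"ay":0,"az":0,"jaw":0},{"tx":2.4,"ty":4,"tz":0,"ax":0,"ay":0,"az":0,"jaw":0},{"tx":2.4,"ty":4,"tz":0,"ax":0,"ay":0,"az":0,"jaw":0},{"tx":2.4,"ty":4,"tz":0,"ax":0,"ay":0,"az":0,"jaw":0},{"tx":2.4,"ty":4,"tz":0,"ax":0,"ay":0,"az":0,"jaw":0},{"tx":0,"ty":0,"tz":0,"ax":0,"ay":0,"az":0,"jaw":0},{"tx":0,"ty":0,"tz":0,"ax":0,"ay":0,"az":0,"jaw":0}]'
```

```text
t: 15.65
ee_pos: [497.0, -227.0, 136.5]
orientation: [-3.113, 0.413, 0.005]
ft_force: [-0.8, 0.3, -0.3]
width: 14.7
```

```bash
python3 -m inch '[{"tx":2.9,"ty":1.6,"tz":0,"ax":0,"ay":0,"az":0,"jaw":0},{"tx":2.9,"ty":1.6,"tz":0,"ax":0,"ay":0,"az":0,"jaw":0},{"tx":2.85,"ty":1.55,"tz":0,"ax":0,"ay":0,"az":0,"jaw":0},{"tx":0,"ty":0,"tz":3.5,"ax":0,"ay":0,"az":0,"jaw":0},{"tx":0,"ty":0,"tz":0,"ax":0,"ay":0,"az":0,"jaw":0},{"tx":0,"ty":0,"tz":0,"ax":0,"ay":0,"az":0,"jaw":0}]'
python3 held.py | grep -v '  y'
python3 - <<'E'
from h import *
import cv2
a=cv2.imread('pics/held_wrist.png')[180:380,200:520]; b=cv2.imread('pics/held_side.png')[200:350,230:430]
cv2.imwrite('pics/f1.png',np.vstack([cv2.resize(a,(480,300)),cv2.resize(b,(480,300))]))
E
```

```text
t: 16.4
ee_pos: [569.2, -295.1, 103.2]
orientation: [-3.114, 0.411, 0.001]
ft_force: [0.5, -0.0, -0.8]
width: 14.7
{'t': 16.4, 'qpos': [-0.497, 0.593, 1.662, 0.0, 0.888, -0.235], 'ee_pos': [569.208, -295.061, 103.236], 'orientation': [-3.114, 0.411, 0.001], 'ft_force': [0.531, -0.047, -0.828], 'width': 14.721}
scene 69 x [-8.1 -4.4  2.9] y [-34.5  35.4] z [-11.3  -6.7   0.2]
side 105 x [-6.3 -0.4  6.5] y [-30.4  40.7] z [-12.1  -9.1  -2.5]
wrist 1688 x [-6.1 -0.6  5.4] y [-32.   36.1] z [-11.   -8.7  -3.7]
```

View pics/f1.png

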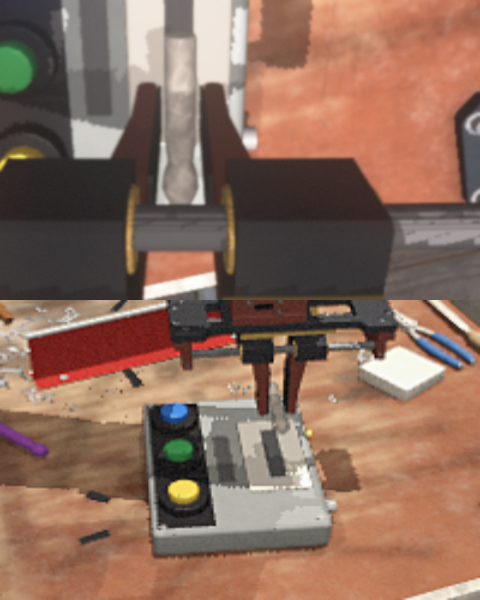

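The punch is over the bar: the bar shows beyond the punch end in the same column (179 and 180 in the crop), with the fingers clear. I'll descend to about 1 cm.

```bash
python3 -m inch '[{"tx":-0.05,"ty":0,"tz":2,"ax":0,"ay":0,"az":0,"jaw":0},{"tx":0,"ty":0,"tz":1.7,"ax":0,"ay":0,"az":0,"jaw":0},{"tx":0,"ty":0,"tz":0.9,"ax":0,"ay":0,"az":0,"jaw":0},{"tx":0,"ty":0,"tz":0,"ax":0,"ay":0,"az":0,"jaw":0},{"tx":0,"ty":0,"tz":0,"ax":0,"ay":0,"az":0,"jaw":0}]'
python3 held.py
python3 - <<'E'
from h import *
im,d,c=snap('wrist'); a=im[180:380,220:480,::-1]; s,ds,cs=snap('side'); b=s[230:330,270:400,::-1]
cv2.imwrite('pics/f2.png',np.hstack([cv2.resize(a,(400,308),interpolation=cv2.INTER_CUBIC),cv2.resize(b,(400,308),interpolation=cv2.INTER_CUBIC)]))
# predicted bar outline from +-2mm hypotheses & plate: plate right/left edges in tool x from white pixels
o=get_obs(); R=cv2.Rodrigues(np.float64(o['orientation']))[0]; t=np.array(o['ee_pos'])
for n,i,dd,cc in(('wrist',im,d,c),('side',s,ds,cs)):
    u,v=np.meshgrid(np.arange(640),np.arange(400)); ok=dd>0
    P=world(np.c_[u[ok],v[ok]],dd[ok],cc); L=(P-t)@R; g=i[ok].astype(int)
    w=(P[:,2]>39)&(P[:,2]<47)&(g.min(1)>150)&(np.ptp(g,axis=1)<45)&(abs(L[:,0])<40)&(abs(L[:,1])<65)
    Q=L[w]; print(n,len(Q),'plate x',np.round(np.percentile(Q[:,0],[1,99]),1),'y',np.round(np.percentile(Q[:,1],[1,99]),1),'z',np.round(np.median(P[w][:,2]),1))
E
```

```text
t: 17.18
ee_pos: [569.2, -296.3, 57.1]
orientation: [3.114, -0.412, 0.0]
ft_force: [-0.8, 0.7, -0.7]
width: 14.7
{'t': 17.175, 'qpos': [-0.498, 0.658, 1.675, 0.0, 0.808, -0.235], 'ee_pos': [569.212, -296.252, 57.124], 'orientation': [3.114, -0.412, 0.0], 'ft_force': [-0.755, 0.75, -0.739], 'width': 14.733}
scene 141 x [-12.9  -4.7  12.4] y [-50.9  49.2] z [-10.8  12.9  13.9]
  y -45 17 x 0.4 z [ 9.1 13.4 13.9]
  y -35 28 x -1.8 z [-10.5  -3.2  13.6]
  y -25 23 x -3.1 z [-10.8  -3.3  13.4]
  y -15 11 x -1.6 z [-8.7  2.4 13.7]
  y 15 14 x -5.8 z [-10.9  -2.9  13.6]
  y 25 22 x -3.9 z [-9.   0.1 13.8]
  y 35 11 x -1.7 z [ 4.3 13.6 13.9]
side 196 x [-13.   -0.3  13.1] y [-40.8  53.6] z [-11.9  11.7  13.9]
  y -35 6 x 3.0 z [-10.5  -9.7   7.6]
  y -25 8 x 1.4 z [-10.6  -9.8  -7.1]
  y -15 7 x 0.7 z [-11.4  -9.2  -7. ]
  y 5 15 x -0.3 z [-10.   -4.8  13. ]
  y 15 32 x -0.2 z [-10.   11.1  13.9]
  y 25 41 x -1.8 z [-12.   -5.8  13.7]
  y 35 54 x -0.7 z [-11.8  12.5  13.9]
wrist 1746 x [-7.  -0.9  5. ] y [-33.   35.5] z [-10.4  -8.1   0.1]
  y -45 8 x -2.4 z [13.5 13.8 13.9]
  y -35 401 x -1.1 z [-9.6 -7.6  0.2]
  y -25 387 x -1.2 z [-9.7 -8.3 -4.6]
  y -15 171 x -0.3 z [-9.7 -7.8  0.4]
  y 5 104 x -1.3 z [-9.6 -8.1 -5.5]
  y 15 316 x -1.3 z [-9.3 -7.7 -4.3]
  y 25 327 x -1.3 z [-10.8  -9.1  -5.3]
  y 35 26 x -0.7 z [-9.2 -8.2 -6.3]
wrist 5965 plate x [-27.9  24.8] y [-50.   43.4] z 41.5
side 296 plate x [-37.2  32. ] y [-47.7  63.1] z 42.4
```

View pics/f2.png

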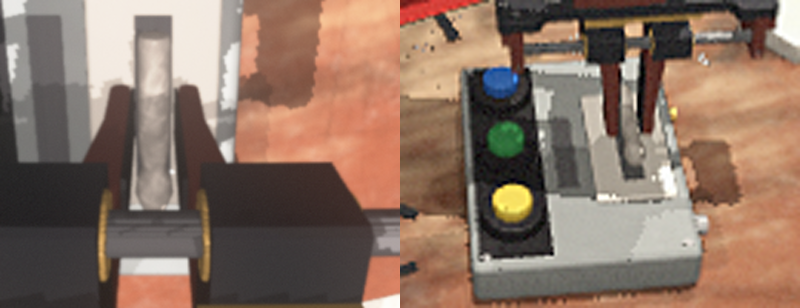

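Both views show the punch lying along the bar. In the wrist frame the plate's mid-width is at x −1.5 mm and the punch at −1.0 mm. Lengthwise the two centres agree to about 1 mm, the underside is about 10.5 mm above the plate, and the keys are up. I'll confirm it is still and hand in.

```bash
python3 -m inch '[{"tx":0,"ty":0,"tz":0,"ax":0,"ay":0,"az":0,"jaw":0},{"tx":0,"ty":0,"tz":0,"ax":0,"ay":0,"az":0,"jaw":0},{"tx":0,"ty":0,"tz":0,"ax":0,"ay":0,"az":0,"jaw":0}]'
python3 -c "
from workcell import get_obs,ctrl
import numpy as np
print(np.abs(get_obs()['qvel']).max()); print(ctrl.close_job())"
```

```text
t: 17.8
ee_pos: [569.0, -296.1, 57.1]
orientation: [3.114, -0.412, 0.0]
ft_force: [0.4, 0.3, 0.2]
width: 14.5
0.002453838542483865
the job is handed in; nothing more can be done
None
```

The job is handed in at 17.8 s. The keys were pressed in order, and the steel punch is held level over the dark bar.

- **Keys:** I pressed green, then blue, then yellow to the stop. Each reached a fingertip height of about 54 mm, with 16–20 N on the wrist. I lifted clear after each press, and the last picture shows all three keys up.
- **Carry:** I gripped the steel punch across its width, at 14.7 mm opening. It crossed the guard with its underside about 133 mm up, against the guard's 74 mm top edge.
- **Final hold:** The underside is about 10.5–11 mm above the plate. Sideways it agrees with the plate's middle to about 0.5 mm, lengthwise to about 1 mm. The punch is in line with the bar, the joints are practically still, and the wrist force is near zero.

**Checks that were weaker or disagreed:**
- The wrist camera's depth readings are 1–2 mm off. It read the plate at 41.5 mm, where 43 mm is given, so I compared punch and plate within the same picture.
- The last scene and side depth readings of the punch were mixed with plate pixels and were not usable on their own.
- I never saw the hanging motor in any picture. I kept the arm low and drawn in on the left side, and saw no sign of contact in the forces I read.

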